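# Shift the polishing spindle's gearbox to third

## Robot

A 7-joint arm with a two-finger parallel gripper is mounted at the origin on a cart in front of the work surface, level with it; the furniture and walls round the work are solid. World frame = base frame: x ahead of the robot, y to its left, z up, the work surface at z = 0. Lengths are in m, angles in rad, forces in N, time in s.
With the tool pointing down it reaches from about 0.425 to 0.825 m from the base axis. Payload 3.6 kg.
Tool frame: the origin (TCP) lies at the centre of the arm's flange, where the gripper is bolted on; the fingertips stand 186 mm ahead of it and the grasp point (between the pads) lies 167 mm ahead of it; x points along the fingers, y is the direction in which the jaws open and shut, and the axes are right-handed (so a half turn about x gives the same grasp; the last joint's range is limited). The gripper opens to 93 mm and grips with 3 to 60 N. Pads are 15 mm wide; open, the fingers measure 128 mm over their backs; the gripper's body (75 mm by 188 mm) begins 65 mm behind the grasp point.
Start: joints at [1.079, 0.615, -0.013, 1.423, 0.008, 1.103, -0.04], TCP at [0.291, -0.581, 0.405] pointing down, gripper open.
Joint ranges: [-3.12, 3.12], [-0.3, 2.06], [-1.34, 1.32], [0.26, 2.42], [-1.36, 4.5], [0.01, 1.98], [-2.84, 2.84]. Speed limits (rad/s): [2.79, 2.79, 3.14, 3.14, 3.14, 3.14, 3.14].

## Interface

Orientations are given as a unit quaternion [w, x, y, z].
In Python, from plant import sense, grab_frame, get_calibration, sign_off, trace gives the robot as it stands. The module is installed in compiled form; this text tells all that it offers.
- The arm moves only by the tool servo_tool, never from a script. Its argument "plan" is a list of rows, each an object with "turn": the turn, a rotation vector about the world's x, y, z as a fraction of full scale, a list of three; "linear": the shift along the world's x, y, z as a fraction of full scale, a list of three; "grip": the finger opening in mm, from 0 to 93. A call has 1 to 20 rows; each row is the pose to reach, as a shift and turn from the pose commanded when the call began; what a row does not reach only later rows make up. Full scale, the value 1, is 0.2 m for a shift and pi/2 rad for a turn. A row lasts 1/12 s, in which the tool goes at most 41.7 mm and 7.16 degrees, less where a joint would pass 70% of its speed; a pose out of reach is approached as far as the arm can. A call with a number of a shift or a turn outside -1 to 1 is refused whole. A call with a gripper value outside its range is refused whole. The fingers move at their own pace and stop on an object; "newtons" is the grip in N (left out, the last holds). Time passes only in rows, so rows that repeat a pose let the fingers close. It gives the time, the measured TCP pose, the force and the opening at its end, in the units of the state.
- sense(): the state, without advancing time (a new reading comes with each control period).
- grab_frame(name): name is "side" or "top"; returns (picture, depth): 480x640x3 uint8, blue, green, red; 480x640 float32, m along the optical axis (not along the pixel's ray), 0 where there is no reading.
- get_calibration(name): a dict with "camera_matrix" (3x3 intrinsics, pixels), "rvec" (rotation vector, rad) and "tvec" (3), from world to camera coordinates, as OpenCV has them. Camera axes: x right, y down, z forward; pixel columns grow to the right and rows downward; lengths in m; the calibration is good to about 2 mm. A picture is of the moment at which its call begins. get_calibration takes no time and is no camera call.
- sign_off(): hands the job in, once; it reports no verdict.
Trained networks look in the newest picture that a camera, given by its name, has taken for a name from the list of things; names that differ only in an ending like _2 or _b are one class to them, and where a whole thing is asked for, a point or a joint stands for the part that bears it (a point fixed in the world has none). Each returns a list of dicts, best first, with "p" (0 to 1); they miss things now and then, are a little off and sometimes report something else, mostly with a low value. They report only what shows in the picture. A call takes as long as a camera call.
- trace(query, camera): "pixels" (480x640 bool, what is visible of it) and "point" ([column, row] in pixels, amid what is visible of it).
The state is a dict: "t": time; "joint_positions": joint angles; "joint_vel": joint speeds; "joint_efforts": joint torques, N m; "eef_pos": TCP position; "orientation": TCP orientation; "ft_force": force on the tool from outside, world axes, zero at the start; "moment": the same for the moment, N m; "opening": finger opening in m.
Only numpy, scipy, OpenCV 4.12 (cv2) and the standard library are available. Lean on these libraries where they do the work, as an engineer would, in place of code of your own. Each camera call takes 0.05 s, during which the arm holds its last target.

## Task

The gear lever of the small polishing-spindle gearbox stands in the near-left slot of its H-shaped gate. Put it into third, the far-right slot, pushing its ball knob with the fingertips: forward to the cross channel, across to the right, then forward until the lever is fully home, without dipping into the far-left or the near-right slot on the way. Do not grip the knob or force it, and leave the jar, the white lump and the tin beside the gearbox where they stand.

Things in the scene. Friction and masses are not known exactly. Their poses are not given: they have to be found in the camera images.
- gearbox: Grey cast gearbox of a bench polishing spindle, fixed to the bench. Origin on the bench under the lever's pivot; x axis points forward (away from the robot, turned left by a yaw of 0.05 to 0.55 rad), y left, z up. Foot 150 x 150 mm, case 120 x 126 mm. Motor (radius 38 mm) sticks out right to y = -132 mm, spindle with felt cone left to y = +148 mm. Only the lever rises above z = 94 mm.
- gate (a point): Centre of the upper side of the aluminium gate plate (100 x 100 x 6 mm), 92 mm above the gearbox origin, same axes. Its H-shaped opening: two slots along x, 16 mm wide, centred at y = +16 (left) and -16 mm (right), from x = -25 to +25 mm, joined by the cross channel along y, 16 mm wide, at x = 0. A desk lamp's arm slants over the bench behind the gearbox.
- knob (a point): Centre of the lever's black ball knob (diameter 30 mm), 135 mm from the lever's pivot, which lies 30 mm above the gearbox origin. Stem diameter 10 mm. In gearbox axes, with c = lever_yoke, f = lever_stick: x = 0.135 sin f, y = -0.135 sin c cos f, z = 0.030 + 0.135 cos c cos f (m), so 150 to 165 mm above the bench.
- lever_yoke (a joint): Sideways angle of the lever, rad: 0 upright, positive leaning right (gearbox -y). Left slots about -0.27 (-0.31 at the left wall), right slots about +0.27 (+0.31 at the right wall). Dry friction, no spring: some 3 to 4 N at the knob moves it and it stays where it is left. The gearbox and lever must not be loaded with over 30 N.
- lever_stick (a joint): Fore-aft angle of the lever, rad: 0 in the cross channel (play about 0.04 either way), positive leaning forward (gearbox +x). About +0.31 at the far end of a far slot (fully home), -0.31 at the near end of a near slot. Starts in the near-left slot between -0.30 and -0.18. Same friction.
- pigment_jar: Brown jar with white cap, 35 mm diameter, 46 mm high, standing loose in front of the gearbox on the left; origin at the middle of its underside. Not to be moved.
- white_lump: Rough white casting, 38 x 38 x 23 mm, lying loose in front of the gearbox on the right; origin at the middle of its underside. Not to be moved.
- round_tin: Round light grey tin with lid, 76 mm diameter, 29 mm high, standing loose behind the gearbox on the left; origin at the middle of its underside. Not to be moved.

How it is judged:
By the outcome, as a careful person would: the job done as asked, in the order asked, and still so for the second after the job is handed in, with the robot touching nothing.
It also fails if it takes over 61 s, if anything falls off the work surface, if the arm or the gripper's body presses on something with over 40 N, if the wrist force passes 120 N, or if a joint passes its speed limit or range.

## Working session

There is one attempt and no reset: what is moved stays moved. The work goes in short steps, Python scripts to look and compute and a tool call to move; the robot and the scene stay as the last step left them, time stands still between calls to the robot, and variables do not carry over. Pictures are saved under pics/ and viewed, and the job is handed in when it is done.

Besides the shell and the picture viewer there is one more tool, called as name(argument=value, ...), one argument or row to a line, values as JSON. servo_tool: Moves the arm, as the interface text tells. Shift numbers are shares of 0.2 m and turn numbers shares of pi/2 rad, none past 1 either way. Its arguments: {"type":"object","properties":{"plan":{"type":"array","items":{"type":"object","properties":{"turn":{"type":"array","items":{"type":"number"}},"linear":{"type":"array","items":{"type":"number"}},"grip":{"type":"number"}}}},"newtons":{"type":"number"}},"required":["plan"]}

```bash
mkdir -p pics
cat > h.py <<'E'
import numpy as np,cv2
from plant import *
def cal(n):
    c=get_calibration(n);K=np.array(c["camera_matrix"]);R=cv2.Rodrigues(np.array(c["rvec"],float))[0];t=np.array(c["tvec"],float).ravel();return K,R,t
def pts(n,D):
    K,R,t=cal(n);v,u=np.mgrid[:480,:640]
    P=np.stack([(u-K[0,2])/K[0,0]*D,(v-K[1,2])/K[1,1]*D,D],-1)
    return (P-t)@R
def proj(n,p):
    K,R,t=cal(n);q=(R@np.asarray(p,float).T).T+t;q=q@K.T;return q[...,:2]/q[...,2:]
E
python3 - <<'E'
from h import *
for n in("side","top"):
    im,D=grab_frame(n);cv2.imwrite(f"pics/{n}0.png",im);np.save(f"{n}0.npy",D)
    W=pts(n,D);K,R,t=cal(n);print(n,"cam",-R.T@t)
    for q in("gearbox","knob","pigment_jar","white_lump","round_tin"):
        for r in trace(q,n)[:2]:
            m=r["pixels"]&(D>0);print(q,round(r["p"],2),r["point"],m.sum(),np.median(W[m],0).round(4) if m.any() else None, W[m].min(0).round(3),W[m].max(0).round(3))
s=sense();print({k:np.round(v,3) for k,v in s.items()})
E
```

```text
side cam [0.16672287 0.53610637 0.67691171]
gearbox 0.95 [307.5, 261.5] 5579 [ 0.4945 -0.048   0.0726] [ 0.407 -0.251 -0.003] [0.666 0.037 0.171]
gearbox 0.66 [327.2, 228.2] 217 [ 0.463  -0.0657  0.1562] [ 0.448 -0.152  0.066] [ 0.5   -0.056  0.171]
knob 0.58 [327.8, 228.9] 273 [ 0.4637 -0.0675  0.1571] [ 0.446 -0.088  0.086] [ 0.496 -0.056  0.171]
pigment_jar 0.88 [363.0, 276.2] 378 [ 0.3917 -0.0859  0.034 ] [ 0.377 -0.159 -0.002] [ 0.428 -0.078  0.049]
white_lump 0.66 [345.5, 246.6] 144 [ 0.4677 -0.1882  0.0124] [ 0.456 -0.219 -0.001] [ 0.49  -0.177  0.026]
round_tin 0.87 [260.4, 315.3] 1058 [0.5299 0.094  0.0263] [ 0.499  0.051 -0.004] [0.589 0.121 0.032]
top cam [ 0.35703197 -0.04499103  0.97367862]
gearbox 0.68 [351.4, 226.6] 9309 [ 0.5111 -0.0792  0.0763] [ 0.412 -0.201 -0.005] [0.641 0.038 0.173]
knob 0.89 [350.2, 244.5] 291 [ 0.465  -0.0711  0.1657] [ 0.451 -0.084  0.089] [ 0.498 -0.058  0.173]
pigment_jar 0.79 [358.9, 295.2] 312 [ 0.3983 -0.0955  0.0446] [ 0.383 -0.116 -0.008] [ 0.416 -0.08   0.05 ]
white_lump 0.7 [416.0, 252.4] 330 [ 0.4758 -0.1938  0.0128] [ 0.461 -0.212 -0.002] [ 0.497 -0.176  0.025]
round_tin 0.87 [258.0, 213.3] 1280 [0.5376 0.0856 0.0262] [ 0.505  0.053 -0.005] [0.579 0.123 0.032]
{'t': np.float64(0.6), 'joint_positions': array([ 1.08 ,  0.615, -0.013,  1.423,  0.008,  1.103, -0.04 ]), 'joint_vel': array([-0.001,  0.002, -0.001, -0.001, -0.   ,  0.001, -0.001]), 'joint_efforts': array([-1.0000e-03, -4.5856e+01,  2.0900e-01, -1.6595e+01, -6.1000e-02,
        1.3000e-02,  0.0000e+00]), 'eef_pos': array([ 0.291, -0.581,  0.405]), 'orientation': array([ 0.163,  0.688,  0.163, -0.688]), 'ft_force': array([ 0.251, -0.14 ,  0.474]), 'moment': array([ 0.075, -0.009,  0.055]), 'opening': np.float64(0.093)}
```

Run:
```python
import cv2
a=cv2.imread("pics/top0.png");cv2.imwrite("pics/top0c.png",cv2.resize(a[140:340,220:480],None,fx=3,fy=3,interpolation=2))
```

```text
(no output)
```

View pics/top0c.png

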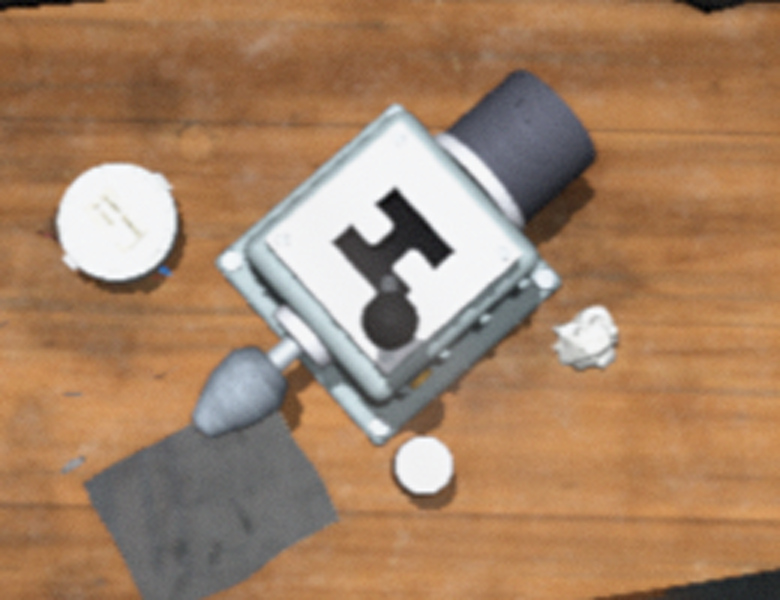

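View pics/side0.png

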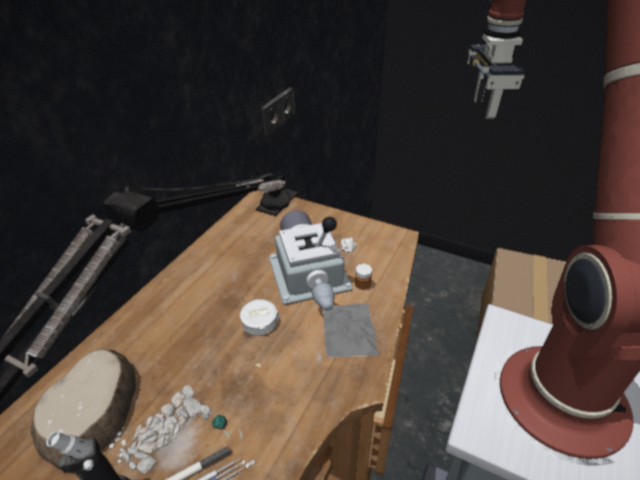

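View pics/top0.png

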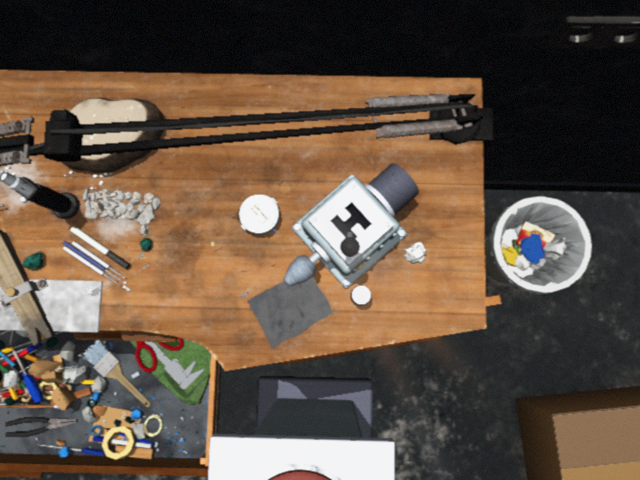

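The top view shows the H gate at about pixel (351,219), with the knob at (350,244) in the near-left slot. The jar is at (361,295), the lump at (415,252), the tin at (259,214), and the lamp arm runs along the far side at row 130. Next I'll fit the gate pose.

```bash
cat > fit.py <<'E'
from h import *
from scipy.optimize import minimize
im=cv2.imread("pics/top0.png");D=np.load("top0.npy");W=pts("top",D)
g=im.min(2)
m=(abs(W[...,2]-.092)<.012)&(g>170);n,l,st,c=cv2.connectedComponentsWithStats(m.astype(np.uint8))
i=1+np.argmax(st[1:,4]);m=l==i;print(st[i],np.median(W[m],0))
# refine on plane z=.092 by ray
K,R,t=cal("top");C=-R.T@t
v,u=np.mgrid[:480,:640];ray=np.stack([(u-K[0,2])/K[0,0],(v-K[1,2])/K[1,1],np.ones((480,640))],-1)@R
P=C+ray*((.092-C[2])/ray[...,2])[...,None]
q=P[m][:,:2].astype(np.float32);r=cv2.minAreaRect(q*1000);print("rect",r)
# dark H fit: maximise contrast
near=(abs(P[...,0]-r[0][0]/1000)<.08)&(abs(P[...,1]-r[0][1]/1000)<.08)
Q=P[near][:,:2];G=im.mean(2)[near]
def sd(a,b,w=.0008): return 1/(1+np.exp(-(b-a)/w))
def model(p):
    x0,y0,th=p;d=Q-[x0,y0];x=d[:,0]*np.cos(th)+d[:,1]*np.sin(th);y=-d[:,0]*np.sin(th)+d[:,1]*np.cos(th)
    pl=sd(abs(x),.05)*sd(abs(y),.05)
    s=np.maximum(sd(abs(abs(y)-.016),.008)*sd(abs(x),.025),sd(abs(x),.008)*sd(abs(y),.016))
    return x,y,pl,s
def cost(p):
    x,y,pl,s=model(p)
    ok=~((x<-.005)&(y>-.005)) # knob region excluded
    pred=np.where(1,230*(1-s)*pl+130*(1-pl)+45*s*pl,0)
    return (np.minimum(abs(pred-G),80)*ok).sum()/ok.sum()
best=min((minimize(cost,[r[0][0]/1000+a,r[0][1]/1000+b,th],method="Nelder-Mead",options=dict(initial_simplex=None,xatol=1e-5)) for th in(.4,.5,.55,.6) for a in(-.003,.003) for b in(-.003,.003)),key=lambda z:z.fun)
print("pose",best.x,best.fun)
x0,y0,th=best.x
kn=[x0,y0,0]
# lever angles from knob depth
r=np.load("k.npy") if 0 else None
E
python3 fit.py
python3 - <<'E'
from h import *
D=np.load("top0.npy");W=pts("top",D);D2=np.load("side0.npy");W2=pts("side",D2)
# sphere fit on both
from scipy.optimize import least_squares
for n,w in(("top",W),("side",W2)):
    q=w.reshape(-1,3);q=q[(q[:,2]>.135)&(q[:,2]<.2)&(np.hypot(q[:,0]-.465,q[:,1]+.07)<.04)]
    print(n,len(q),least_squares(lambda c:np.linalg.norm(q-c,axis=1)-.015,q.mean(0),loss="soft_l1",f_scale=.002).x)
m=(W[...,2]>.05)&(W[...,0]>.55);q=W[m]
for y in np.arange(-.35,.35,.1):
    a=q[abs(q[:,1]-y)<.02]; a=a[a[:,2]>.11]
    if len(a):print(y,a.min(0).round(3),a.max(0).round(3))
E
```

```text
[ 308  181   85   79 2621] [ 0.52111879 -0.07518827  0.09182512]
rect ((515.2559814453125, -74.77804565429688), (100.74271392822266, 100.94405364990234), 43.03012466430664)
pose [ 0.51733466 -0.07499874  0.71509692] 25.594334888499823
top 302 [ 0.46610495 -0.07192341  0.15520323]
side 204 [ 0.46243235 -0.07245046  0.15529604]
-0.35 [ 0.819 -0.37   0.11 ] [ 0.824 -0.33   0.244]
-0.24999999999999997 [ 0.705 -0.27   0.11 ] [ 0.824 -0.23   0.241]
-0.14999999999999997 [ 0.642 -0.17   0.11 ] [ 0.824 -0.13   0.237]
-0.04999999999999993 [ 0.626 -0.07   0.11 ] [ 0.824 -0.03   0.234]
0.050000000000000044 [0.594 0.03  0.11 ] [0.824 0.07  0.283]
0.15000000000000002 [0.561 0.13  0.11 ] [0.824 0.17  0.344]
0.2500000000000001 [0.55 0.23 0.11] [0.824 0.27  0.41 ]
```

The yaw comes out near 0.71, outside the stated 0.05–0.55. The knob position fits 0.71 well, but I'll check it with overlays in both cameras before using it.

Run:
```python
from h import *
def Hp(x0,y0,th):
    p=np.array([[-25,8],[-25,24],[25,24],[25,8],[8,8],[8,-8],[25,-8],[25,-24],[-25,-24],[-25,-8],[-8,-8],[-8,8]])/1000
    q=np.array([[-50,-50],[-50,50],[50,50],[50,-50]])/1000
    f=np.array([[0,148],[0,-132]])/1000
    c,s=np.cos(th),np.sin(th);o=[]
    for a,z in((p,.092),(q,.092),(f,.055)):
        o.append(np.c_[a@np.array([[c,s],[-s,c]])+[x0,y0],np.full(len(a),z)])
    return o
out=[]
for n,(u0,v0) in(("top",(290,150)),("side",(250,190))):
    im=cv2.imread(f"pics/{n}0.png")[v0:v0+140,u0:u0+140]
    im=cv2.resize(im,None,fx=5,fy=5,interpolation=2);b=im.copy()
    for col,pose in(((0,0,255),(.5173,-.075,.715)),((0,200,0),(.5173,-.075,.55))):
        for a in Hp(*pose):
            cv2.polylines(b,[((proj(n,a)-[u0,v0]+.5)*5).astype(np.int32)],True,col,1)
    out.append(b)
cv2.imwrite("pics/ov.png",cv2.resize(np.hstack(out),(800,400),interpolation=3));cv2.imwrite("pics/ovtop.png",out[0][:600])
```

```text
(no output)
```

View pics/ov.png

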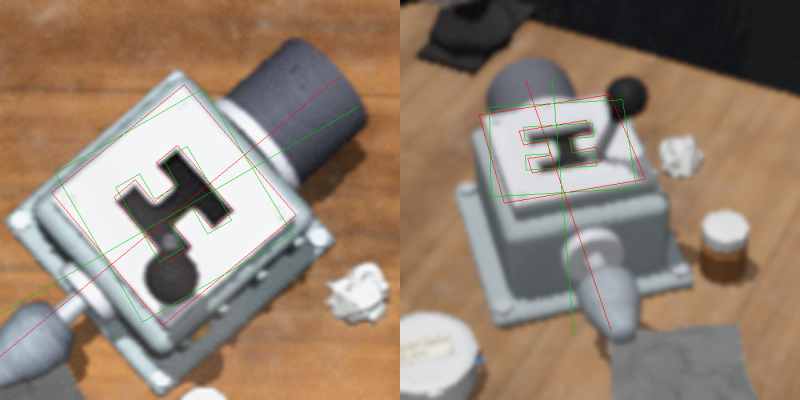

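View pics/ovtop.png

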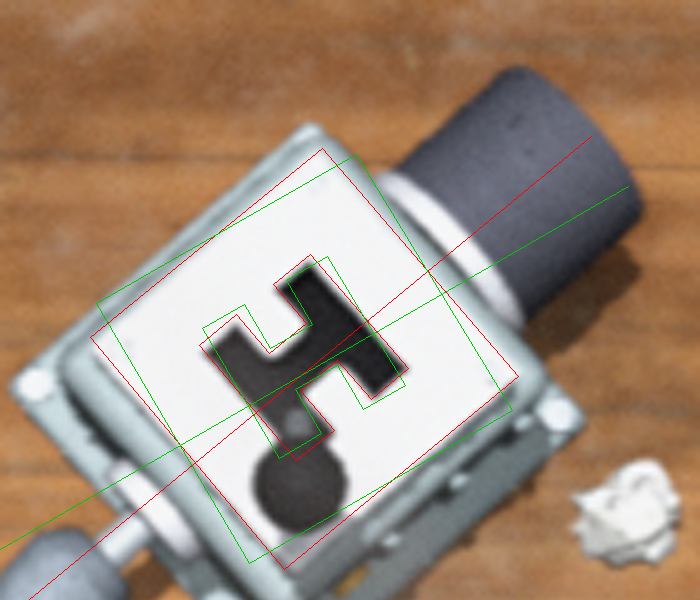

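The red overlay (yaw 0.715) matches the gate, motor and cone in both views, and the green one (0.55) does not. So the stated yaw range is wrong here, and I'll use what I measured. The gate centre is about (0.516,-0.075). Next I'll check the lamp clearance and the tool orientation.

Run:
```python
from h import *
from scipy.spatial.transform import Rotation as Ro
W=pts("top",np.load("top0.npy"));q=W.reshape(-1,3);q=q[(q[:,2]>.12)&(q[:,0]>.53)&(q[:,0]<1)]
for y in np.arange(-.35,.35,.05):
    a=q[abs(q[:,1]-y)<.01]
    if len(a):
        i=a[:,0].argsort()[:max(3,len(a)//5)];print(y.round(2),len(a),a[i[:3]].round(3).tolist(),np.median(a,0).round(3))
s=sense();o=s["orientation"];R=Ro.from_quat([o[1],o[2],o[3],o[0]]).as_matrix();print(R.round(3));th=.715
for k in(.715+np.pi/2,.715-np.pi/2,.715,.715+np.pi):
    yd=np.array([np.cos(k),np.sin(k),0]);xd=np.array([0,0,-1.]);T=np.c_[xd,yd,np.cross(xd,yd)]
    print(k,(Ro.from_matrix(T@R.T).as_rotvec()/(np.pi/2)).round(3))
T=lambda x,y:np.array([.516,-.075])+x*np.array([np.cos(th),np.sin(th)])+y*np.array([-np.sin(th),np.cos(th)])
for n,x,y in(("pre1",-.075,.035),("c",-.02,.035)):print(n,T(x,y))
```

```text
-0.35 549 [[0.819, -0.359, 0.168], [0.819, -0.358, 0.244], [0.819, -0.343, 0.12]] [ 0.821 -0.35   0.187]
-0.3 540 [[0.819, -0.31, 0.143], [0.819, -0.308, 0.22], [0.819, -0.305, 0.126]] [ 0.821 -0.3    0.186]
-0.25 540 [[0.819, -0.248, 0.234], [0.819, -0.241, 0.229], [0.819, -0.257, 0.173]] [ 0.821 -0.25   0.186]
-0.2 610 [[0.661, -0.191, 0.123], [0.662, -0.195, 0.121], [0.662, -0.193, 0.12]] [ 0.821 -0.199  0.175]
-0.15 906 [[0.645, -0.146, 0.147], [0.645, -0.143, 0.147], [0.645, -0.14, 0.142]] [ 0.82  -0.15   0.152]
-0.1 839 [[0.64, -0.11, 0.165], [0.641, -0.11, 0.164], [0.645, -0.092, 0.176]] [ 0.821 -0.101  0.17 ]
-0.05 726 [[0.629, -0.042, 0.203], [0.63, -0.041, 0.203], [0.63, -0.041, 0.198]] [ 0.821 -0.05   0.196]
-0.0 755 [[0.613, 0.01, 0.236], [0.613, 0.007, 0.235], [0.614, 0.009, 0.233]] [0.821 0.    0.21 ]
0.05 786 [[0.597, 0.06, 0.262], [0.597, 0.058, 0.265], [0.597, 0.058, 0.26]] [0.821 0.05  0.213]
0.1 825 [[0.58, 0.11, 0.292], [0.581, 0.108, 0.292], [0.581, 0.108, 0.288]] [0.82  0.1   0.215]
0.15 859 [[0.565, 0.16, 0.322], [0.565, 0.16, 0.318], [0.565, 0.159, 0.318]] [0.82  0.15  0.221]
0.2 888 [[0.549, 0.209, 0.345], [0.549, 0.21, 0.349], [0.55, 0.21, 0.352]] [0.82  0.2   0.223]
0.25 1518 [[0.531, 0.252, 0.372], [0.531, 0.252, 0.395], [0.532, 0.256, 0.391]] [0.563 0.25  0.379]
0.3 898 [[0.53, 0.303, 0.384], [0.53, 0.299, 0.388], [0.53, 0.3, 0.384]] [0.576 0.301 0.346]
[[-0.     0.448 -0.894]
 [ 0.    -0.894 -0.448]
 [-1.    -0.    -0.   ]]
2.2857963267948964 [-0.     0.    -1.841]
-0.8557963267948966 [-0.    -0.     0.159]
0.715 [-0.    -0.     1.159]
3.856592653589793 [-0.     0.    -0.841]
pre1 [ 0.4364214  -0.09774304]
c [ 0.47795153 -0.06168408]
```

servo_tool(
  plan=[
    {"linear": [0.12, 0.4, 0], "turn": [0, 0, 0.08], "grip": 0},
    {"linear": [0.24, 0.8, 0], "turn": [0, 0, 0.159], "grip": 0},
    {"linear": [0.24, 0.8, 0], "turn": [0, 0, 0.159], "grip": 0},
    {"linear": [0.24, 0.8, 0], "turn": [0, 0, 0.159], "grip": 0},
    {"linear": [0.24, 0.8, 0], "turn": [0, 0, 0.159], "grip": 0},
    {"linear": [0.24, 0.8, 0], "turn": [0, 0, 0.159], "grip": 0},
    {"linear": [0.24, 0.8, 0], "turn": [0, 0, 0.159], "grip": 0},
  ],
  newtons=15,
)

```text
t: 1.18
eef_pos: [0.3392, -0.4215, 0.4052]
orientation: [-0.248, -0.662, -0.247, 0.663]
ft_force: [-0.2, 0.2, 0.2]
opening: 0.0509
```

servo_tool(
  plan=[
    {"linear": [0.12, 0.4, 0], "grip": 0},
    {"linear": [0.24, 0.8, 0], "grip": 0},
    {"linear": [0.24, 0.8, 0], "grip": 0},
    {"linear": [0.24, 0.8, 0], "grip": 0},
    {"linear": [0.24, 0.8, 0], "grip": 0},
    {"linear": [0.24, 0.8, 0], "grip": 0},
    {"linear": [0.24, 0.8, 0], "grip": 0},
  ],
)

```text
invalid input at $.plan[0]: expected keys turn, linear, grip
```

servo_tool(
  plan=[
    {"linear": [0.12, 0.4, 0], "turn": [0, 0, 0], "grip": 0},
    {"linear": [0.24, 0.8, 0], "turn": [0, 0, 0], "grip": 0},
    {"linear": [0.24, 0.8, 0], "turn": [0, 0, 0], "grip": 0},
    {"linear": [0.24, 0.8, 0], "turn": [0, 0, 0], "grip": 0},
    {"linear": [0.24, 0.8, 0], "turn": [0, 0, 0], "grip": 0},
    {"linear": [0.24, 0.8, 0], "turn": [0, 0, 0], "grip": 0},
    {"linear": [0.24, 0.8, 0], "turn": [0, 0, 0], "grip": 0},
  ],
)

```text
t: 1.77
eef_pos: [0.3871, -0.2629, 0.4048]
orientation: [-0.247, -0.663, -0.246, 0.663]
ft_force: [0.1, 0.1, 0.3]
opening: 0.004
```

servo_tool(
  plan=[
    {"linear": [0.12, 0.4, 0], "turn": [0, 0, 0], "grip": 0},
    {"linear": [0.24, 0.8, 0], "turn": [0, 0, 0], "grip": 0},
    {"linear": [0.237, 0.81, 0], "turn": [0, 0, 0], "grip": 0},
    {"linear": [0.237, 0.81, 0], "turn": [0, 0, 0], "grip": 0},
    {"linear": [0.237, 0.81, 0], "turn": [0, 0, 0], "grip": 0},
    {"linear": [0.237, 0.81, 0], "turn": [0, 0, 0], "grip": 0},
    {"linear": [0.237, 0.81, 0], "turn": [0, 0, 0], "grip": 0},
    {"linear": [0.237, 0.81, 0], "turn": [0, 0, 0], "grip": 0},
  ],
)

```text
t: 2.43
eef_pos: [0.4345, -0.102, 0.4045]
orientation: [-0.246, -0.663, -0.245, 0.664]
ft_force: [0.3, 0.2, -0.8]
opening: 0.0006
```

```bash
cat > look.py <<'E'
import sys
from h import *
from scipy.optimize import least_squares
tag=sys.argv[1];C0=np.array([.516,-.075]);th=.715;ex=np.array([np.cos(th),np.sin(th)]);ey=np.array([-np.sin(th),np.cos(th)])
s=sense();p=s["eef_pos"];d=p[:2]-C0;print("t",round(s["t"],2),"tcp",p.round(4),"gb",(d@ex).round(4),(d@ey).round(4),"tipz",round(p[2]-.186,4),"F",np.round(s["ft_force"],1))
for n in("top","side"):
    im,D=grab_frame(n);cv2.imwrite(f"pics/{n}{tag}.png",im);np.save(f"{n}{tag}.npy",D)
    u0,v0=(270,130) if n=="top" else (230,150)
    cv2.imwrite(f"pics/{n}{tag}c.png",cv2.resize(im[v0:v0+150,u0:u0+200],None,fx=4,fy=4,interpolation=2))
    W=pts(n,D);r=trace("knob",n)
    if r:
        m=r[0]["pixels"]&(D>0)&(W[...,2]>.135)&(W[...,2]<.185);q=W[m]
        if len(q)>30:
            c=least_squares(lambda c:np.linalg.norm(q-c,axis=1)-.015,q.mean(0)-[0,0,.01],loss="soft_l1",f_scale=.002).x
            d=c[:2]-C0;x,y=d@ex,d@ey;f=np.arcsin(x/.135);print(n,round(r[0]["p"],2),len(q),"knob",c.round(4),"gb",x.round(4),y.round(4),"f",f.round(3),"c",np.arcsin(-y/.135/np.cos(f)).round(3))
        else: print(n,r[0]["p"],len(q))
E
python3 look.py 1
```

```text
t 2.43 tcp [ 0.4345 -0.102   0.4045] gb -0.0793 0.0331 tipz 0.2185 F [ 0.3  0.2 -0.8]
side 0.77 202 knob [ 0.4624 -0.0725  0.1553] gb -0.0388 0.0371 f -0.292 c -0.291
```

View pics/side1c.png

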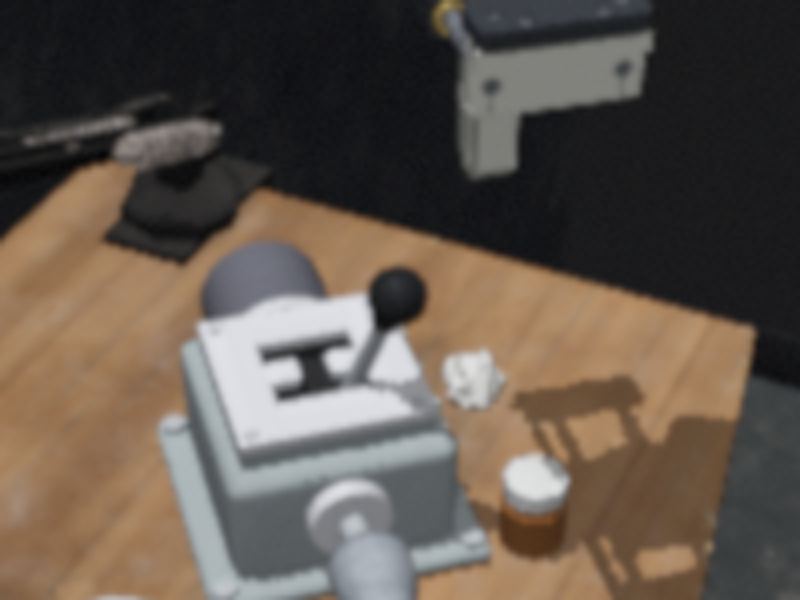

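View pics/top1c.png

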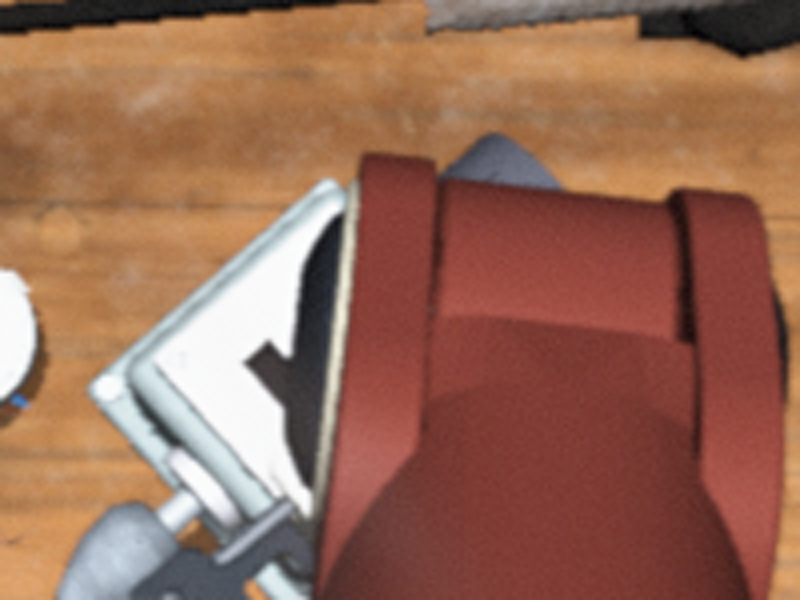

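Run:
```python
from h import *
th=.715;ex=np.array([np.cos(th),np.sin(th)]);ey=np.array([-np.sin(th),np.cos(th)])
W=pts("side",np.load("side1.npy")).reshape(-1,3);p=np.array([.4345,-.102])
d=W[:,:2]-p;m=(np.hypot(*d.T)<.13)&(W[:,2]>.2)&(W[:,2]<.32);x,y,z=d[m]@ex,d[m]@ey,W[m][:,2]
for a in np.arange(.2,.31,.008):
    k=(z>=a)&(z<a+.008)
    if k.sum()>2:print(a.round(3),k.sum(),"x",np.percentile(x[k],[2,98]).round(4),"y",np.percentile(y[k],[2,98]).round(4))
```

```text
0.216 15 x [-0.0109  0.0073] y [-0.0067  0.0115]
0.224 40 x [-0.0109  0.0075] y [-0.0092  0.0179]
0.232 48 x [-0.0101  0.0073] y [-0.0106  0.0179]
0.24 58 x [-0.009   0.0074] y [-0.0101  0.0186]
0.248 44 x [-0.0106  0.0072] y [-0.0134  0.0185]
0.256 19 x [-0.0076  0.0075] y [-0.0126  0.0198]
0.264 8 x [0.0066 0.0074] y [-0.0134 -0.0046]
0.296 17 x [-0.0297  0.0284] y [-0.0795  0.0873]
0.304 262 x [-0.0345  0.0337] y [-0.0787  0.0886]
```

The finger section is ±7.5 mm by ±17.5 mm, with the tip at z 0.2185 as expected. Next I'll descend behind the knob and push partway.

servo_tool(
  plan=[
    {"linear": [0, 0, -0.15], "turn": [0, 0, 0], "grip": 0},
    {"linear": [0, 0, -0.3], "turn": [0, 0, 0], "grip": 0},
    {"linear": [0, 0, -0.353], "turn": [0, 0, 0], "grip": 0},
    {"linear": [0, 0, -0.353], "turn": [0, 0, 0], "grip": 0},
    {"linear": [0, 0, -0.353], "turn": [0, 0, 0], "grip": 0},
  ],
)

```text
t: 3.05
eef_pos: [0.4348, -0.0995, 0.334]
orientation: [-0.247, -0.662, -0.247, 0.663]
ft_force: [-0.2, 0.3, 0.8]
opening: 0.0004
```

servo_tool(
  plan=[
    {"linear": [0.02, 0.017, 0], "turn": [0, 0, 0], "grip": 0},
    {"linear": [0.04, 0.035, 0], "turn": [0, 0, 0], "grip": 0},
    {"linear": [0.06, 0.052, 0], "turn": [0, 0, 0], "grip": 0},
    {"linear": [0.075, 0.065, 0], "turn": [0, 0, 0], "grip": 0},
    {"linear": [0.09, 0.078, 0], "turn": [0, 0, 0], "grip": 0},
    {"linear": [0.105, 0.091, 0], "turn": [0, 0, 0], "grip": 0},
    {"linear": [0.12, 0.104, 0], "turn": [0, 0, 0], "grip": 0},
    {"linear": [0.134, 0.116, 0], "turn": [0, 0, 0], "grip": 0},
    {"linear": [0.147, 0.128, 0], "turn": [0, 0, 0], "grip": 0},
    {"linear": [0.147, 0.128, 0], "turn": [0, 0, 0], "grip": 0},
  ],
)

```text
t: 3.88
eef_pos: [0.4647, -0.0727, 0.3341]
orientation: [0.248, 0.663, 0.248, -0.662]
ft_force: [-1.9, -2.0, 1.1]
opening: 0.0005
```

```bash
python3 look.py 2
```

```text
t 3.88 tcp [ 0.4647 -0.0727  0.3341] gb -0.0372 0.0354 tipz 0.1481 F [-1.9 -2.   1.1]
side 0.8 198 knob [ 0.4781 -0.0566  0.1592] gb -0.0165 0.0387 f -0.123 c -0.293
```

View pics/side2c.png

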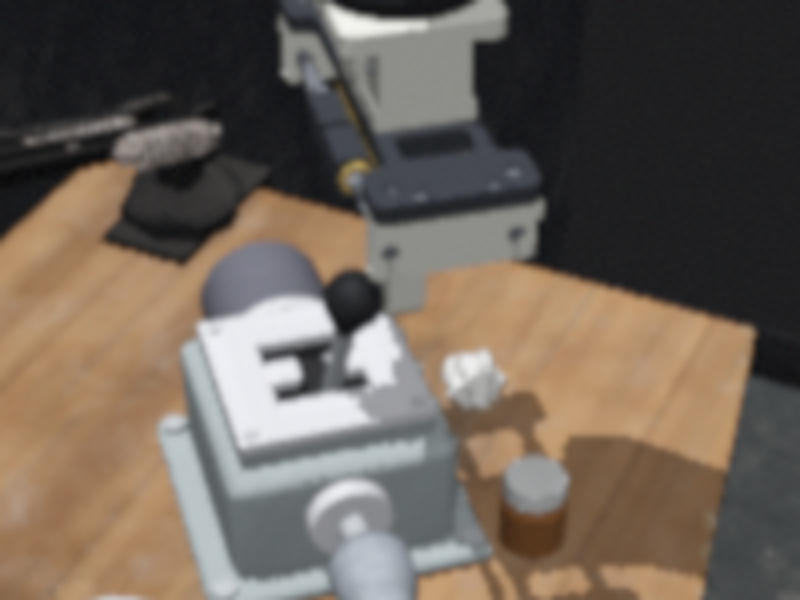

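The side view shows the finger against the knob, with about 3 N of force and f near -0.12. I'll push on to about f = -0.01.

servo_tool(
  plan=[
    {"linear": [0.015, 0.013, 0], "turn": [0, 0, 0], "grip": 0},
    {"linear": [0.03, 0.026, 0], "turn": [0, 0, 0], "grip": 0},
    {"linear": [0.042, 0.036, 0], "turn": [0, 0, 0], "grip": 0},
    {"linear": [0.052, 0.045, 0], "turn": [0, 0, 0], "grip": 0},
    {"linear": [0.052, 0.045, 0], "turn": [0, 0, 0], "grip": 0},
  ],
)

```text
t: 4.5
eef_pos: [0.4752, -0.0639, 0.3342]
orientation: [0.248, 0.663, 0.248, -0.662]
ft_force: [-2.7, -0.8, 1.4]
opening: 0.0006
```

```bash
python3 look.py 3
```

```text
t 4.5 tcp [ 0.4752 -0.0639  0.3342] gb -0.0236 0.0352 tipz 0.1482 F [-2.7 -0.8  1.4]
side 0.71 176 knob [ 0.4883 -0.047   0.1596] gb -0.0026 0.0393 f -0.019 c -0.295
```

View pics/side3c.png

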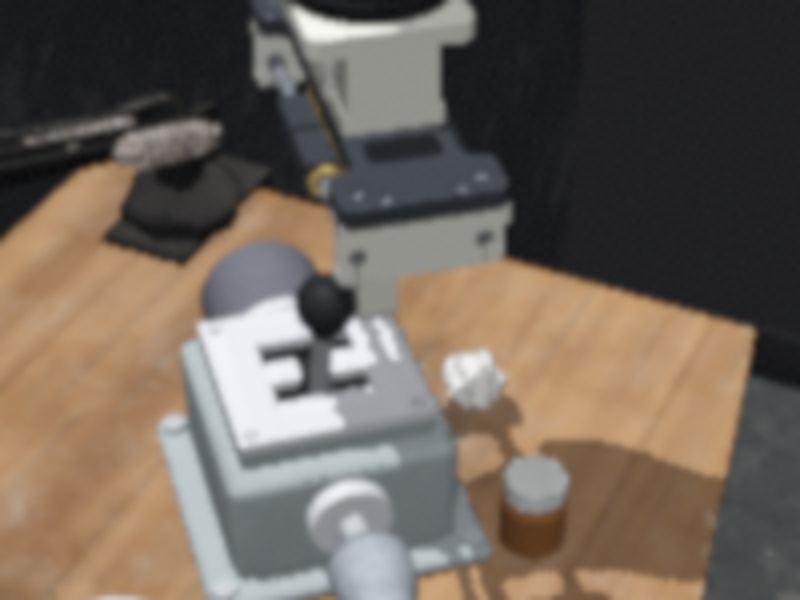

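The side view shows the stem in the cross channel (f near -0.02). I'll back off, lift, and go round to the left side of the knob.

servo_tool(
  plan=[
    {"linear": [-0.045, -0.039, 0], "turn": [0, 0, 0], "grip": 0},
    {"linear": [-0.045, -0.039, 0.12], "turn": [0, 0, 0], "grip": 0},
    {"linear": [-0.045, -0.039, 0.28], "turn": [0, 0, 0], "grip": 0},
    {"linear": [-0.045, -0.039, 0.28], "turn": [0, 0, 0], "grip": 0},
    {"linear": [-0.081, 0.1, 0.28], "turn": [0, 0, 0], "grip": 0},
    {"linear": [-0.081, 0.261, 0.28], "turn": [0, 0, 0], "grip": 0},
    {"linear": [-0.081, 0.261, 0.28], "turn": [0, 0, 0], "grip": 0},
    {"linear": [-0.081, 0.261, 0.15], "turn": [0, 0, 0], "grip": 0},
    {"linear": [-0.081, 0.261, 0.02], "turn": [0, 0, 0], "grip": 0},
    {"linear": [-0.081, 0.261, 0.02], "turn": [0, 0, 0], "grip": 0},
  ],
)

```text
t: 5.53
eef_pos: [0.4568, -0.0124, 0.3348]
orientation: [-0.247, -0.66, -0.249, 0.665]
ft_force: [-0.5, 0.7, -0.2]
opening: 0.0006
```

```bash
python3 look.py 4
```

```text
t 5.53 tcp [ 0.4568 -0.0124  0.3348] gb -0.0036 0.0861 tipz 0.1488 F [-0.5  0.7 -0.2]
side 0.42 16
```

View pics/top4c.png

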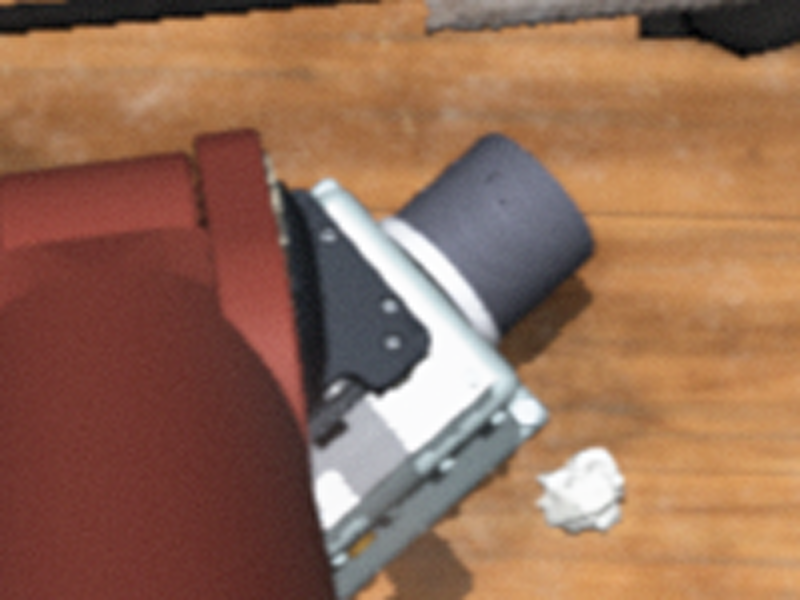

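View pics/side4c.png

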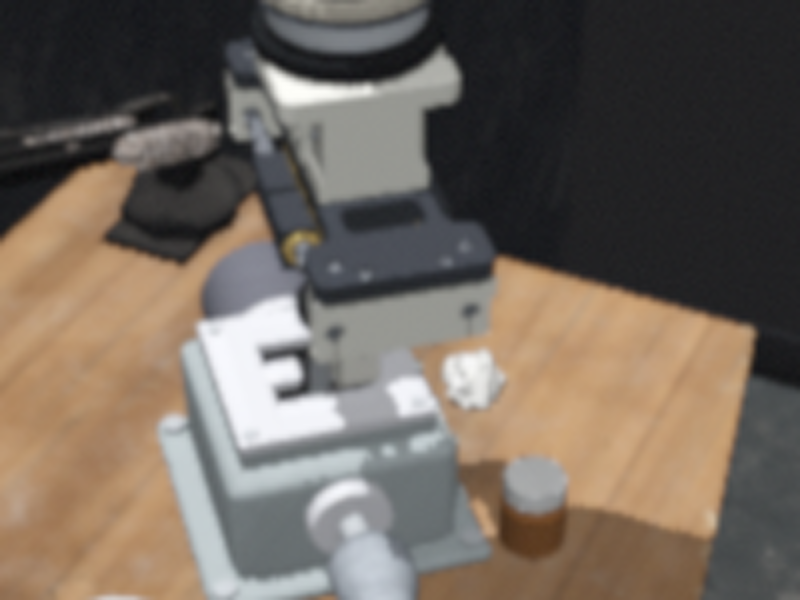

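The finger is now left of the knob and hides it from the side camera. I'll push it across in two stages, checking the force.

servo_tool(
  plan=[
    {"linear": [0.03, -0.034, 0], "turn": [0, 0, 0], "grip": 0},
    {"linear": [0.055, -0.063, 0], "turn": [0, 0, 0], "grip": 0},
    {"linear": [0.08, -0.092, 0], "turn": [0, 0, 0], "grip": 0},
    {"linear": [0.105, -0.121, 0], "turn": [0, 0, 0], "grip": 0},
    {"linear": [0.13, -0.15, 0], "turn": [0, 0, 0], "grip": 0},
    {"linear": [0.15, -0.173, 0], "turn": [0, 0, 0], "grip": 0},
    {"linear": [0.15, -0.173, 0], "turn": [0, 0, 0], "grip": 0},
  ],
)

```text
t: 6.32
eef_pos: [0.4894, -0.0482, 0.3382]
orientation: [0.247, 0.663, 0.246, -0.662]
ft_force: [1.0, 0.7, 0.7]
opening: 0.0002
```

```bash
python3 look.py 5
```

```text
t 6.32 tcp [ 0.4894 -0.0482  0.3382] gb -0.0025 0.0377 tipz 0.1522 F [1.  0.7 0.7]
top 0.18 0
```

View pics/side5c.png

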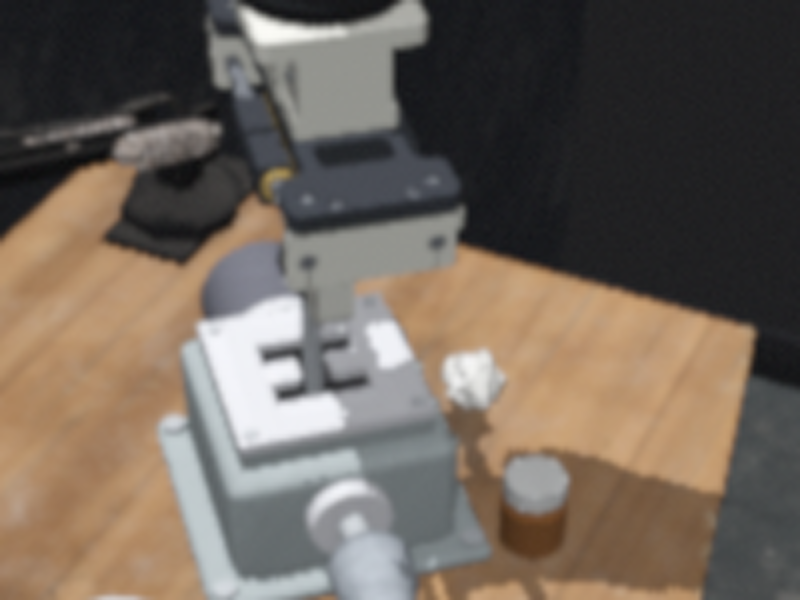

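Run:
```python
from h import *
a=cv2.imread("pics/side5.png")[205:255,285:345];b=cv2.imread("pics/side4.png")[205:255,285:345]
cv2.imwrite("pics/z5.png",np.hstack([cv2.resize(i,(400,333),interpolation=2) for i in(b,a)]))
th=.715;ex=np.array([np.cos(th),np.sin(th)]);ey=np.array([-np.sin(th),np.cos(th)])
im=cv2.imread("pics/side5.png");W=pts("side",np.load("side5.npy"));m=(im.max(2)<60)
d=W[...,:2]-[.516,-.075];x,y,z=d@ex,d@ey,W[...,2]
k=(z>.12)&(z<.2)&(abs(x)<.05)&(abs(y)<.07)
v,u=np.nonzero(k)
for i in range(0,len(v),4):print(u[i],v[i],x[v[i],u[i]].round(3),y[v[i],u[i]].round(3),z[v[i],u[i]].round(3),im[v[i],u[i]])
print(sense()["joint_positions"].round(3))
```

```text
300 211 0.01 0.005 0.173 [105 105 108]
300 215 0.012 0.012 0.169 [85 85 85]
316 221 -0.01 0.053 0.18 [136 141 140]
308 222 0.004 0.046 0.175 [120 125 125]
312 222 -0.001 0.056 0.181 [139 144 143]
316 222 -0.01 0.053 0.178 [138 142 141]
305 223 0.003 0.011 0.147 [95 94 93]
309 223 0.004 0.055 0.18 [122 126 125]
313 223 -0.004 0.054 0.177 [139 143 142]
317 223 -0.011 0.056 0.177 [140 145 146]
307 224 0.004 0.035 0.163 [102 105 105]
311 224 0.0 0.054 0.176 [138 143 142]
315 224 -0.007 0.055 0.175 [139 143 143]
305 225 0.002 0.008 0.14 [158 154 152]
309 225 0.004 0.053 0.173 [118 122 122]
313 225 -0.004 0.053 0.172 [139 144 143]
317 225 -0.011 0.054 0.171 [142 146 145]
307 226 0.004 0.034 0.157 [109 111 110]
311 226 -0.0 0.053 0.17 [139 144 143]
315 226 -0.008 0.052 0.168 [139 144 143]
305 227 0.003 0.009 0.136 [181 176 174]
309 227 0.004 0.054 0.169 [120 124 123]
313 227 -0.004 0.053 0.167 [139 143 143]
317 227 -0.011 0.053 0.166 [141 145 144]
307 228 0.004 0.033 0.151 [115 115 113]
311 228 0.001 0.056 0.168 [137 142 140]
315 228 -0.008 0.051 0.163 [135 139 138]
305 229 0.003 0.008 0.129 [191 186 184]
309 229 0.004 0.053 0.164 [115 119 119]
313 229 -0.004 0.053 0.163 [133 136 135]
317 229 -0.011 0.053 0.161 [143 142 141]
307 230 -0.001 0.012 0.129 [113 111 108]
311 230 0.0 0.053 0.161 [136 136 136]
315 230 -0.009 0.045 0.153 [150 148 146]
308 231 -0.003 0.011 0.125 [112 109 107]
307 232 -0.001 0.011 0.123 [117 113 110]
308 233 -0.002 0.012 0.121 [119 116 112]
[ 0.182  0.464 -0.185  1.954  0.125  0.734 -0.934]
```

View pics/z5.png

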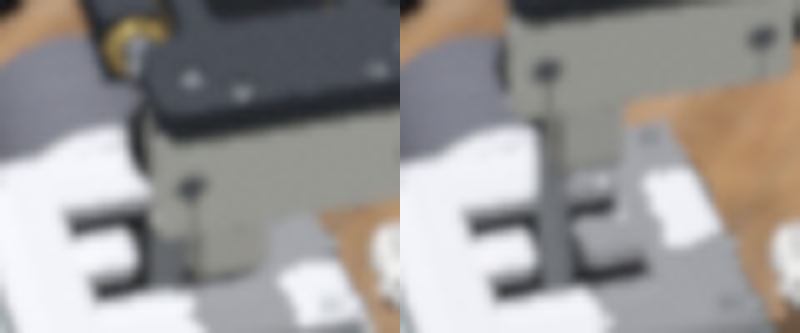

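The depth shows the stem upright in the cross channel with the knob edge just beyond the finger, so the knob is moving across. I'll continue to the right slot.

servo_tool(
  plan=[
    {"linear": [0.025, -0.029, -0.005], "turn": [0, 0, 0], "grip": 0},
    {"linear": [0.05, -0.057, -0.01], "turn": [0, 0, 0], "grip": 0},
    {"linear": [0.075, -0.086, -0.015], "turn": [0, 0, 0], "grip": 0},
    {"linear": [0.1, -0.115, -0.015], "turn": [0, 0, 0], "grip": 0},
    {"linear": [0.12, -0.137, -0.015], "turn": [0, 0, 0], "grip": 0},
    {"linear": [0.13, -0.15, -0.015], "turn": [0, 0, 0], "grip": 0},
    {"linear": [0.13, -0.15, -0.015], "turn": [0, 0, 0], "grip": 0},
  ],
)

```text
t: 7.1
eef_pos: [0.5148, -0.0776, 0.3346]
orientation: [-0.247, -0.662, -0.247, 0.663]
ft_force: [-0.4, 1.6, -0.7]
opening: 0.0006
```

```bash
python3 look.py 6;python3 - <<'E'
from h import *
a=cv2.imread("pics/side6.png")[205:255,285:345]
cv2.imwrite("pics/z6.png",cv2.resize(a,(600,500),interpolation=2))
E
```

```text
t 7.1 tcp [ 0.5148 -0.0776  0.3346] gb -0.0026 -0.0012 tipz 0.1486 F [-0.4  1.6 -0.7]
side 0.54 5
```

View pics/z6.png

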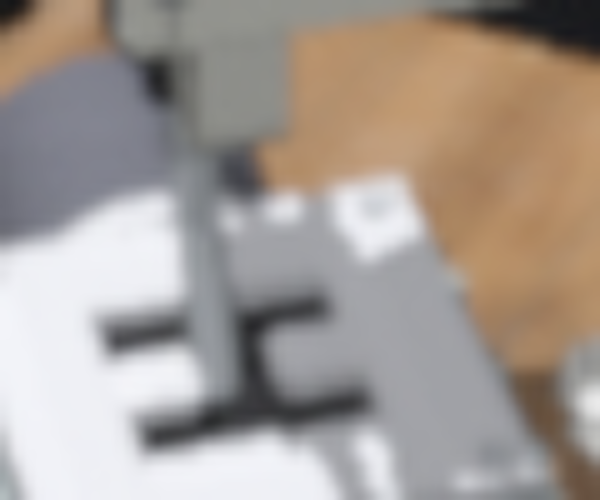

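servo_tool(
  plan=[
    {"linear": [0.008, -0.009, 0], "turn": [0, 0, 0], "grip": 0},
    {"linear": [0.008, -0.009, 0], "turn": [0, 0, 0], "grip": 0},
    {"linear": [0.008, -0.009, 0], "turn": [0, 0, 0], "grip": 0},
  ],
)

```text
t: 7.55
eef_pos: [0.5157, -0.0786, 0.3352]
orientation: [-0.247, -0.662, -0.247, 0.663]
ft_force: [-1.3, 0.7, 1.3]
opening: 0.0003
```

servo_tool(
  plan=[
    {"linear": [-0.05, 0.057, 0], "turn": [0, 0, 0], "grip": 0},
    {"linear": [-0.05, 0.057, 0.15], "turn": [0, 0, 0], "grip": 0},
    {"linear": [-0.05, 0.057, 0.3], "turn": [0, 0, 0], "grip": 0},
    {"linear": [-0.2, 0, 0.3], "turn": [0, 0, 0], "grip": 0},
    {"linear": [-0.4, -0.09, 0.3], "turn": [0, 0, 0], "grip": 0},
    {"linear": [-0.4, -0.09, 0.3], "turn": [0, 0, 0], "grip": 0},
    {"linear": [-0.4, -0.09, 0.3], "turn": [0, 0, 0], "grip": 0},
  ],
)

```text
t: 8.13
eef_pos: [0.4342, -0.0983, 0.3956]
orientation: [-0.247, -0.663, -0.245, 0.663]
ft_force: [1.0, 0.0, 0.5]
opening: 0.0004
```

```bash
python3 look.py 7
```

```text
t 8.13 tcp [ 0.4342 -0.0983  0.3956] gb -0.077 0.0361 tipz 0.2096 F [1.  0.  0.5]
side 0.9 204 knob [ 0.5356 -0.0983  0.1596] gb -0.0005 -0.0305 f -0.004 c 0.228
```

View pics/side7c.png

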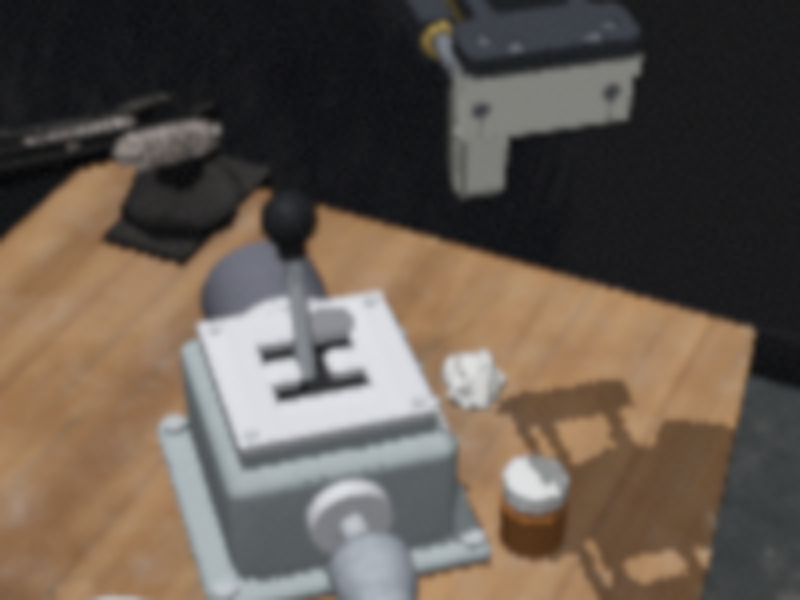

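View pics/top7c.png

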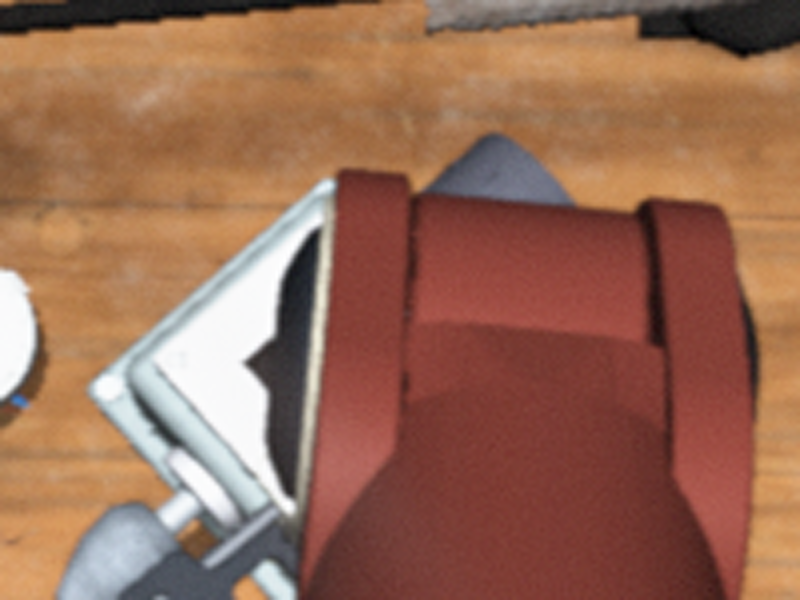

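The knob now sits in the cross channel on the right (f near 0), but the side camera gives c of only 0.23–0.25. I'd like it nearer the slot centre of 0.27, so I'll nudge it about 4 mm more.

servo_tool(
  plan=[
    {"linear": [0.16, 0.1, 0], "turn": [0, 0, 0], "grip": 0},
    {"linear": [0.319, 0.204, 0], "turn": [0, 0, 0], "grip": 0},
    {"linear": [0.319, 0.204, 0], "turn": [0, 0, 0], "grip": 0},
    {"linear": [0.319, 0.204, -0.15], "turn": [0, 0, 0], "grip": 0},
    {"linear": [0.319, 0.204, -0.305], "turn": [0, 0, 0], "grip": 0},
    {"linear": [0.319, 0.204, -0.305], "turn": [0, 0, 0], "grip": 0},
    {"linear": [0.35, 0.168, -0.305], "turn": [0, 0, 0], "grip": 0},
    {"linear": [0.38, 0.134, -0.305], "turn": [0, 0, 0], "grip": 0},
    {"linear": [0.395, 0.117, -0.305], "turn": [0, 0, 0], "grip": 0},
    {"linear": [0.41, 0.1, -0.305], "turn": [0, 0, 0], "grip": 0},
    {"linear": [0.421, 0.086, -0.305], "turn": [0, 0, 0], "grip": 0},
    {"linear": [0.421, 0.086, -0.305], "turn": [0, 0, 0], "grip": 0},
    {"linear": [0.421, 0.086, -0.305], "turn": [0, 0, 0], "grip": 0},
  ],
)

```text
t: 9.42
eef_pos: [0.5204, -0.0797, 0.3347]
orientation: [0.248, 0.663, 0.247, -0.662]
ft_force: [-0.1, 0.1, -0.1]
opening: 0.0005
```

```bash
python3 look.py 8
```

```text
t 9.42 tcp [ 0.5204 -0.0797  0.3347] gb 0.0002 -0.0064 tipz 0.1487 F [-0.1  0.1 -0.1]
```

servo_tool(
  plan=[
    {"linear": [-0.039, 0.045, 0], "turn": [0, 0, 0], "grip": 0},
    {"linear": [-0.039, 0.045, 0.15], "turn": [0, 0, 0], "grip": 0},
    {"linear": [-0.039, 0.045, 0.32], "turn": [0, 0, 0], "grip": 0},
    {"linear": [-0.039, 0.045, 0.32], "turn": [0, 0, 0], "grip": 0},
    {"linear": [-0.18, -0.11, 0.32], "turn": [0, 0, 0], "grip": 0},
    {"linear": [-0.092, -0.276, 0.32], "turn": [0, 0, 0], "grip": 0},
    {"linear": [-0.092, -0.276, 0.32], "turn": [0, 0, 0], "grip": 0},
    {"linear": [-0.092, -0.276, 0.15], "turn": [0, 0, 0], "grip": 0},
    {"linear": [-0.092, -0.276, 0], "turn": [0, 0, 0], "grip": 0},
    {"linear": [-0.092, -0.276, 0], "turn": [0, 0, 0], "grip": 0},
  ],
)

```text
t: 10.45
eef_pos: [0.4994, -0.1339, 0.3294]
orientation: [-0.245, -0.659, -0.25, 0.666]
ft_force: [-0.7, 0.4, 0.7]
opening: 0.0001
```

```bash
python3 look.py 9
```

```text
t 10.45 tcp [ 0.4994 -0.1339  0.3294] gb -0.0511 -0.0336 tipz 0.1434 F [-0.7  0.4  0.7]
top 0.67 123 knob [ 0.5424 -0.1015  0.1597] gb 0.0026 -0.0373 f 0.019 c 0.28
side 0.64 194 knob [ 0.5381 -0.1015  0.1583] gb -0.0007 -0.0345 f -0.005 c 0.258
```

View pics/side9c.png

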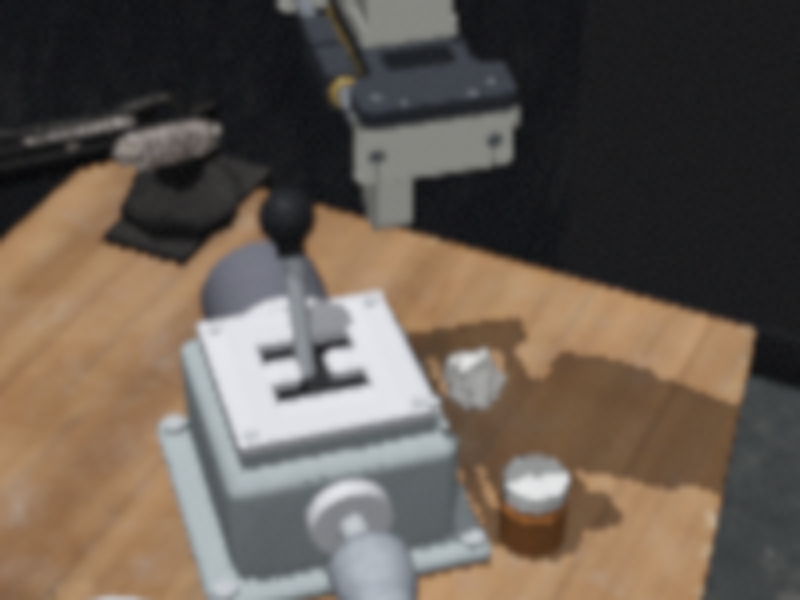

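Both cameras put the knob at c of about 0.27 with f near 0, so it lines up with the right slot. I'll push it forward.

servo_tool(
  plan=[
    {"linear": [0.03, 0.026, 0], "turn": [0, 0, 0], "grip": 0},
    {"linear": [0.06, 0.052, 0], "turn": [0, 0, 0], "grip": 0},
    {"linear": [0.085, 0.074, 0], "turn": [0, 0, 0], "grip": 0},
    {"linear": [0.105, 0.091, 0], "turn": [0, 0, 0], "grip": 0},
    {"linear": [0.125, 0.109, 0], "turn": [0, 0, 0], "grip": 0},
    {"linear": [0.145, 0.126, 0], "turn": [0, 0, 0], "grip": 0},
    {"linear": [0.165, 0.143, 0], "turn": [0, 0, 0], "grip": 0},
    {"linear": [0.165, 0.143, 0], "turn": [0, 0, 0], "grip": 0},
  ],
)

```text
t: 11.32
eef_pos: [0.5353, -0.1054, 0.3341]
orientation: [0.248, 0.662, 0.248, -0.662]
ft_force: [-1.1, -1.3, 2.8]
opening: 0.0005
```

```bash
python3 look.py 10
```

```text
t 11.32 tcp [ 0.5353 -0.1054  0.3341] gb -0.0053 -0.0356 tipz 0.1481 F [-1.1 -1.3  2.8]
top 0.42 0
side 0.69 203 knob [ 0.5496 -0.091   0.1574] gb 0.0149 -0.0342 f 0.11 c 0.257
```

View pics/side10c.png

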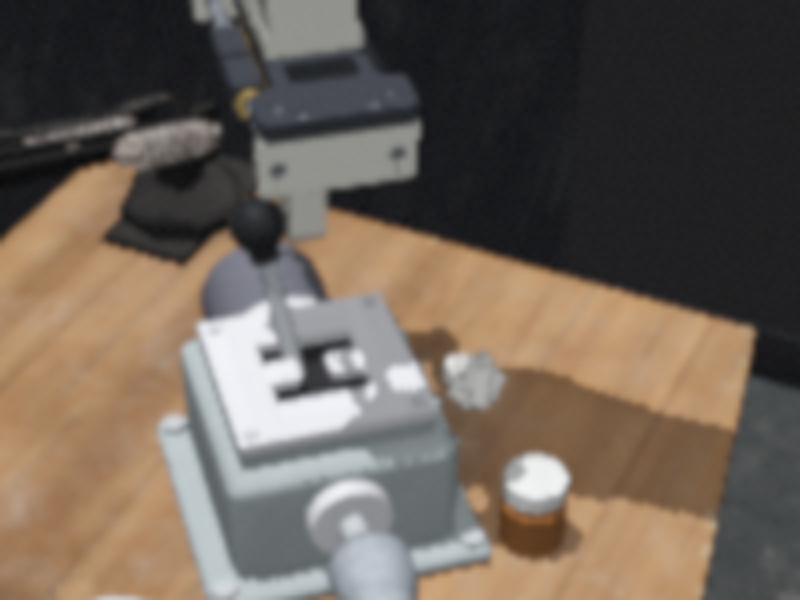

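The lever is entering the far-right slot with no jam. I'll continue to about f = 0.29.

servo_tool(
  plan=[
    {"linear": [0.02, 0.017, -0.005], "turn": [0, 0, 0], "grip": 0},
    {"linear": [0.04, 0.035, -0.015], "turn": [0, 0, 0], "grip": 0},
    {"linear": [0.055, 0.048, -0.015], "turn": [0, 0, 0], "grip": 0},
    {"linear": [0.07, 0.061, -0.015], "turn": [0, 0, 0], "grip": 0},
    {"linear": [0.081, 0.07, -0.015], "turn": [0, 0, 0], "grip": 0},
    {"linear": [0.081, 0.07, -0.015], "turn": [0, 0, 0], "grip": 0},
  ],
)

```text
t: 12.02
eef_pos: [0.5508, -0.0914, 0.3302]
orientation: [-0.247, -0.662, -0.248, 0.663]
ft_force: [-3.2, -1.7, -1.7]
opening: 0.0006
```

```bash
python3 look.py 11
```

```text
t 12.02 tcp [ 0.5508 -0.0914  0.3302] gb 0.0155 -0.0352 tipz 0.1442 F [-3.2 -1.7 -1.7]
side 0.77 178 knob [ 0.5639 -0.0762  0.1535] gb 0.0354 -0.0323 f 0.265 c 0.251
```

Force is still only friction. I'll go on in 1 mm steps until I feel the slot end.

servo_tool(
  plan=[
    {"linear": [0.005, 0.004, 0], "turn": [0, 0, 0], "grip": 0},
    {"linear": [0.01, 0.008, 0], "turn": [0, 0, 0], "grip": 0},
    {"linear": [0.01, 0.008, 0], "turn": [0, 0, 0], "grip": 0},
  ],
)

```text
t: 12.47
eef_pos: [0.5524, -0.0905, 0.3307]
orientation: [-0.247, -0.662, -0.248, 0.663]
ft_force: [-5.1, -2.0, -2.9]
opening: 0.0008
```

servo_tool(
  plan=[
    {"linear": [0.004, 0.003, 0], "turn": [0, 0, 0], "grip": 0},
    {"linear": [0.004, 0.003, 0], "turn": [0, 0, 0], "grip": 0},
  ],
)

```text
t: 12.63
eef_pos: [0.5529, -0.0902, 0.3307]
orientation: [-0.247, -0.661, -0.247, 0.664]
ft_force: [-5.0, -2.0, -2.4]
opening: 0.0003
```

servo_tool(
  plan=[
    {"linear": [0.004, 0.0035, 0], "turn": [0, 0, 0], "grip": 0},
    {"linear": [0.004, 0.0035, 0], "turn": [0, 0, 0], "grip": 0},
  ],
)

```text
t: 12.8
eef_pos: [0.5533, -0.0899, 0.3306]
orientation: [-0.247, -0.661, -0.247, 0.664]
ft_force: [-5.4, -2.9, -1.6]
opening: 0.0007
```

servo_tool(
  plan=[
    {"linear": [0.004, 0.0035, 0], "turn": [0, 0, 0], "grip": 0},
    {"linear": [0.004, 0.0035, 0], "turn": [0, 0, 0], "grip": 0},
  ],
)

```text
t: 12.97
eef_pos: [0.5538, -0.0895, 0.3305]
orientation: [-0.247, -0.66, -0.247, 0.665]
ft_force: [-6.7, -4.3, -0.3]
opening: 0.0004
```

```bash
python3 look.py 12
```

```text
t 12.97 tcp [ 0.5538 -0.0895  0.3305] gb 0.019 -0.0357 tipz 0.1445 F [-6.7 -4.3 -0.3]
side 0.74 201 knob [ 0.5654 -0.0743  0.153 ] gb 0.0377 -0.0318 f 0.283 c 0.248
```

View pics/side12c.png

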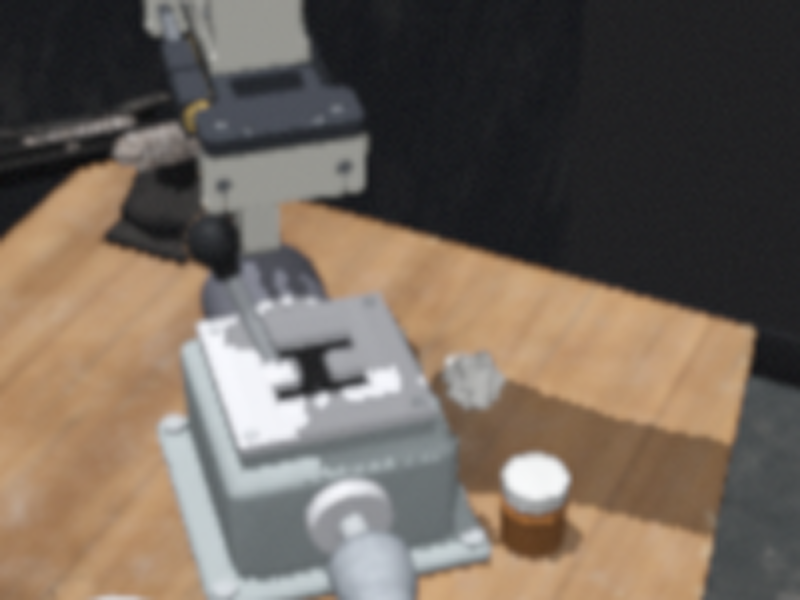

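servo_tool(
  plan=[
    {"linear": [0.005, 0.004, 0], "turn": [0, 0, 0], "grip": 0},
    {"linear": [0.005, 0.004, 0], "turn": [0, 0, 0], "grip": 0},
  ],
)

```text
t: 13.33
eef_pos: [0.5543, -0.0892, 0.3304]
orientation: [-0.247, -0.66, -0.247, 0.666]
ft_force: [-8.4, -3.9, -0.4]
opening: 0.0005
```

servo_tool(
  plan=[
    {"linear": [0.007, 0.006, 0], "turn": [0, 0, 0], "grip": 0},
    {"linear": [0.007, 0.006, 0], "turn": [0, 0, 0], "grip": 0},
    {"linear": [0.007, 0.006, 0], "turn": [0, 0, 0], "grip": 0},
  ],
)

```text
t: 13.58
eef_pos: [0.555, -0.0887, 0.3304]
orientation: [-0.247, -0.659, -0.247, 0.667]
ft_force: [-9.5, -5.0, 1.1]
opening: 0.0006
```

```bash
python3 look.py 13
```

```text
t 13.58 tcp [ 0.555  -0.0887  0.3304] gb 0.0205 -0.0359 tipz 0.1444 F [-9.5 -5.   1.1]
side 0.6 191 knob [ 0.5658 -0.0741  0.1529] gb 0.0382 -0.032 f 0.287 c 0.25
```

The knob has stopped while the force climbs to about 11 N, so it is against the slot end. I'll back away and check with both cameras.

servo_tool(
  plan=[
    {"linear": [-0.03, -0.026, 0], "turn": [0, 0, 0], "grip": 0},
    {"linear": [-0.113, -0.098, 0], "turn": [0, 0, 0], "grip": 0},
    {"linear": [-0.15, -0.13, 0.15], "turn": [0, 0, 0], "grip": 0},
    {"linear": [-0.15, -0.13, 0.4], "turn": [0, 0, 0], "grip": 0},
    {"linear": [-0.25, -0.4, 0.4], "turn": [0, 0, 0], "grip": 0},
    {"linear": [-0.35, -0.7, 0.4], "turn": [0, 0, 0], "grip": 0},
    {"linear": [-0.5, -1, 0.4], "turn": [0, 0, 0], "grip": 0},
    {"linear": [-0.5, -1, 0.4], "turn": [0, 0, 0], "grip": 0},
    {"linear": [-0.5, -1, 0.4], "turn": [0, 0, 0], "grip": 0},
  ],
)

```text
t: 14.53
eef_pos: [0.4567, -0.2917, 0.4131]
orientation: [0.248, 0.665, 0.242, -0.662]
ft_force: [-0.1, -0.2, 0.0]
opening: 0.0005
```

servo_tool(
  plan=[
    {"linear": [-0.1, -0.3, 0], "turn": [0, 0, 0], "grip": 0},
    {"linear": [-0.3, -0.8, 0], "turn": [0, 0, 0], "grip": 0},
    {"linear": [-0.3, -0.8, 0], "turn": [0, 0, 0], "grip": 0},
    {"linear": [-0.3, -0.8, 0], "turn": [0, 0, 0], "grip": 0},
    {"linear": [-0.3, -0.8, 0], "turn": [0, 0, 0], "grip": 0},
    {"linear": [-0.3, -0.8, 0], "turn": [0, 0, 0], "grip": 0},
  ],
)

```text
t: 15.03
eef_pos: [0.3967, -0.4502, 0.4122]
orientation: [0.247, 0.664, 0.243, -0.662]
ft_force: [-0.5, 0.5, -1.5]
opening: 0.0004
```

```bash
python3 look.py 14
python3 - <<'E'
from h import *
for n in("side","top"):
    D=np.load(n+"14.npy");W=pts(n,D);grab_frame(n)
    for q in("pigment_jar","white_lump","round_tin"):
        for r in trace(q,n)[:1]:
            m=r["pixels"]&(D>0);print(n,q,r["point"],np.median(W[m],0).round(4))
E
```

```text
t 15.03 tcp [ 0.3967 -0.4502  0.4122] gb -0.336 -0.2051 tipz 0.2262 F [-0.5  0.5 -1.5]
top 0.75 303 knob [ 0.5701 -0.0732  0.1532] gb 0.042 -0.0341 f 0.317 c 0.269
side 0.87 181 knob [ 0.5658 -0.0738  0.1524] gb 0.0384 -0.0318 f 0.289 c 0.248
side pigment_jar [364.5, 277.5] [ 0.3914 -0.0858  0.0328]
side white_lump [347.3, 246.8] [ 0.4701 -0.1882  0.0119]
side round_tin [260.6, 316.7] [0.5292 0.0944 0.0263]
top pigment_jar [361.0, 296.1] [ 0.3981 -0.0941  0.0443]
top white_lump [414.8, 253.0] [ 0.4759 -0.1938  0.0129]
top round_tin [257.8, 213.7] [0.5378 0.0856 0.0262]
```

View pics/top14c.png

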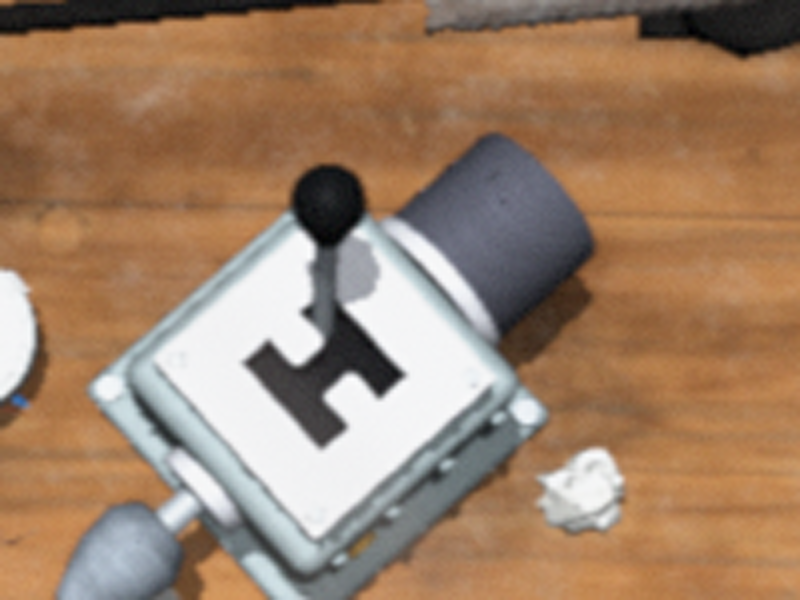

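View pics/side14c.png

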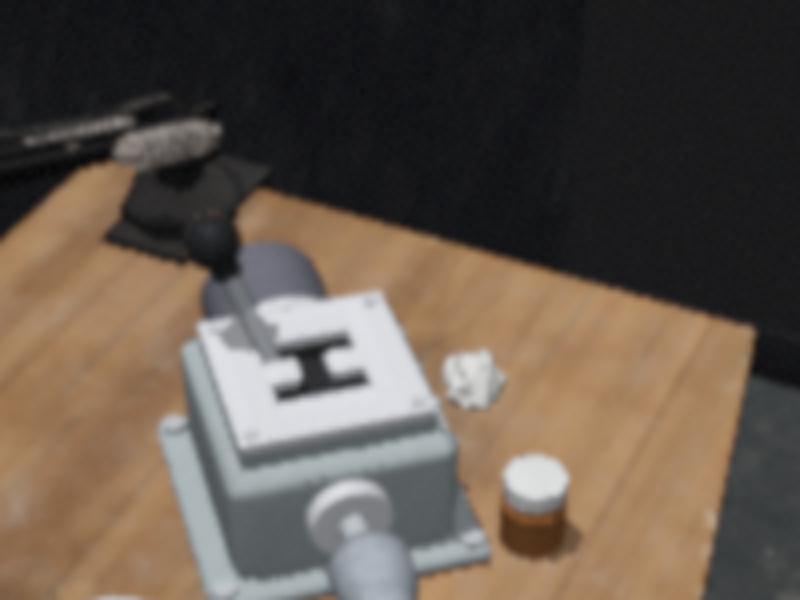

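Both views show the lever at the far end of the far-right slot (knob at (328,205) in the top crop, (212,240) in the side crop). The loose items haven't moved and the arm is clear, so I'm handing in.

```bash
python3 -c "
from plant import *
print(sign_off())"
```

```text
the job is handed in; nothing more can be done
None
```

The lever is in third, fully home at the far end of the far-right slot, and I've handed the job in at about 15 s on the robot's clock. I pushed the knob with the closed fingertips only: forward to the cross channel, across to the right in two pushes, then forward to the slot end.

- **Final position:** the top camera gives f = 0.317 and c = 0.269. The side camera reads f = 0.289 and c = 0.248, about 0.02–0.03 lower; it had read the sideways angle off in the same direction all along. Before I backed off, the knob had stopped moving while the force kept rising.
- **Forces:** the readings I took were mostly 1–4 N while pushing and rose to about 11 N at the slot end. I only read the force at the end of each move, so brief peaks in between weren't seen.
- **Path:** f measured about -0.02 before the cross push and between -0.005 and +0.019 after it, so I saw no dip into the far-left or near-right slot. The finger hid the knob for part of the cross push.
- **Loose items:** the jar, lump and tin were within about 2.5 mm of their starting readings, which is measurement noise. The arm was clear of everything at hand-in.
- **Disagreement with the brief:** the gearbox yaw measured about 0.715 rad in both cameras, outside the stated 0.05–0.55. The gate, motor and knob all fitted the measured value, so I used it.

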